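Set and lock the cut-depth collar of the bench cable stripper

ROBOT

A 6-joint arm with a two-finger parallel gripper is mounted at the origin on a cart in front of the work surface, level with it; the furniture and walls round the work are solid. World frame = base frame: x ahead of the robot, y to its left, z up, the work surface at z = 0. Lengths are in m, angles in rad, forces in N, time in s.
With the tool pointing down it reaches from about 0.375 to 0.75 m from the base axis. Payload 9 kg.
Tool frame: the origin (TCP) lies midway between the tips of the shut fingers; the grasp point (between the pads) lies 19 mm behind it; z points along the fingers, y is the line along which they close (so a half turn about z gives the same grasp; the last joint's range is limited). The gripper opens to 85 mm and grips with 20 to 120 N. Pads are 22 mm wide; open, the fingers measure 114 mm over their backs; the gripper's body (76 mm by 85 mm) begins 54 mm behind the grasp point. The pads swing forward as they close: fully open they stand 13 mm farther back than shut.
Start: joints at [-0.218, 0.104, 0.097, 1.564, 0, 1.353], TCP at [0.6, 0, 0.231] pointing down, gripper open.
Joint ranges: [-2.99, 2.99], [-0.84, 1.86], [-1.1, 1.16], [-1.84, 2.11], [-1.51, 1.56], [-3.14, 3.14]. Speed limits (rad/s): [2.22, 2.22, 2.57, 3.14, 3.14, 3.14].

INTERFACE

Orientations are given as a unit quaternion [x, y, z, w].
In Python, from rig import sense, vision, finish_job gives the robot as it stands.
- The arm moves only by the tool carry_out, never from a script. Its argument "steps" is a list of rows, each an object of numbers: "x", "y", "z": the shift along the tool's x, y, z in units of 0.05 m (1.0 is 0.05 m); "rx", "ry", "rz": the turn, a rotation vector about the tool's x, y, z in units of 0.08 rad (1.0 is 0.08 rad). A call has 1 to 12 rows; each row shifts and turns the commanded pose from where the row before left it, along the tool's axes as they then stand; what a row does not reach is not made up. A row lasts 1/8 s, in which the tool goes at most 62.5 mm and 10.7 degrees, less where a joint would pass 70% of its speed; a pose out of reach is approached as far as the arm can. A call with a number of a shift or a turn outside -1 to 1 is refused whole. A call with a gripper value outside its range is refused whole. "claw" is the opening, from -1 (shut) to 1 (fully open), set as the call begins (left out, the last holds). The fingers move at their own pace and stop on an object; the grip force is fixed at half the most. Time passes only in rows, so rows that do not move let the fingers close. It gives the time, the measured TCP pose, the force, the opening and the grip force at its end, in the units of the state.
- sense(): the state, without advancing time (a new reading comes with each control period).
- vision.snapshot(name): name is "scene" or "side" or "wrist"; returns a dict with "frame" (384x512x3 uint8, blue, green, red), "z_map" (384x512 float32, m along the optical axis (not along the pixel's ray), 0 where there is no reading), "camera_matrix" (3x3 intrinsics, pixels), "xyz" and "rotation" of the camera in the world; the wrist camera has in their place "T_tool_cam" (4x4, takes a point from camera to tool coordinates, whose origin is the TCP and whose axes are the flange's). Camera axes: x right, y down, z forward; pixel columns grow to the right and rows downward; lengths in m; the calibration is good to about 2 mm. A picture is of the moment at which its call begins: read the wrist's pose just before it.
- finish_job(): hands the job in; it is judged then, once.
Trained networks look in a picture, given as the dict that the camera call returned (one of the last four; its "shot" number tells which), for a name from the list of things; names that differ only in an ending like _2 or _b are one class to them, and where a whole thing is asked for, a point or a joint stands for the part that bears it (a point fixed in the world has none). Each returns a list of dicts, best first, with "confidence" (0 to 1); they miss things now and then, are a little off and sometimes report something else, mostly with a low value. They report only what shows in the picture. A call takes as long as a camera call.
- vision.recognise(picture, name): "at" ([column, row] in pixels, amid what is visible of it).
- vision.regions_of(picture, name): "pixels" (384x512 bool, what is visible of it) and "at" ([column, row] in pixels, amid what is visible of it).
The state is a dict: "t": time; "joint_positions": joint angles; "joint_velocities": joint speeds; "joint_torque": joint torques, N m; "tool_pos": TCP position; "orientation": TCP orientation; "wrist_force": force on the tool from outside, world axes, zero at the start; "wrist_torque": the same for the moment, N m; "opening": opening from 0.0 (shut) to 1.0 (fully open); "finger_force": force on a finger pad.
Only numpy, scipy, OpenCV 4.12 (cv2) and the standard library are available. Lean on these libraries where they do the work, as an engineer would, in place of code of your own. Each camera call takes 0.05 s, during which the arm holds its last target. There are 200 camera calls.

TASK

The bench cable stripper has to be set for the red cable. Turn the black knurled collar round its sloping nose, over the clicks and whichever way is shorter, until its one long white mark has clicked in at the fixed arrow; then swing the lock lever beside it fully home, so that its dog sits in the notched wheel and the collar cannot creep. Leave the collar on the mark and the tools and bottle lying about where they are.

Things in the scene. Friction and masses are not known exactly. Their poses are not given: they have to be found in the camera images.
- stripper: The cable stripper: grey console fixed to the bench, 154 mm deep, 180 wide, 138 high, with a sloping face towards its front (its -x side), which looks half to the robot, half to the robot's right, towards the cable coil (yaw 0.75 to 1.15 rad). Origin: on the bench, 88 mm behind its front.
- collar_center (a point): On the axis of the collar, mid-height of its black knurled grip: a drum 52 mm in diameter, 24.5 mm long along the axis, round a fixed steel nose barrel that ends 23 mm above this point (37 mm thick). Axes: z along the nose, out of the face, leaning 35 degrees from vertical to the machine's front; x up the slope; y left along the face. Fingers come in along -z and close on the drum.
- wheel_center (a point): On the same axis, at the top of the steel index wheel under the grip: 18 round lobes, 75 mm across, turning with the collar. It lies 14 mm below collar_center.
- face_plate (a point): On the same axis, at the surface of the aluminium face plate, 26 mm below collar_center. Beside the wheel, apart from the lever and its knob, nothing stands more than 15 mm above the plate. Axes as collar_center.
- collar (a joint): Angle of the collar, rad, growing anticlockwise seen from outside (about +z of collar_center). Long mark at the arrow at 0 and again at 2 pi; turns endlessly. A spring roller clicks into the wheel's notches every 20 degrees (0.349); a click takes about 0.2 N m; let go between clicks it springs to the nearest and stays. Starts at 2.0 to 4.28: 2.0 to 3.14 rad to go.
- long_mark (a point): Outer end, on the wheel's rim 37.5 mm from the axis, of the collar's one long white line (over the wheel, up the grip and across the grip's top; the 17 other lines are short and only on the wheel). Turns with the collar.
- pointer (a point): Fixed point at the wheel's rim, just before the tip of the steel arrow plate that stands on the face up the slope from the collar (12 o'clock). The long mark coincides with it when the collar is set.
- lever (a joint): Angle of the lock lever, rad: 0 fully home (its dog sits between two lobes and blocks the collar), 0.60 fully open; grows anticlockwise seen from outside. Stays where left; takes about 3 N at the knob, which moves down the slope, towards the front, as it goes home. It stops at about 0.2 if the collar is not clicked in (dog on a lobe). Starts open, at 0.35 to 0.55.
- lever_pivot (a point): On the lever's fixed pivot axis (parallel to the nose), right of and above the collar (2 o'clock), 24 mm above the face plate. Axes as collar_center.
- lever_knob (a point): On the axis of the lever's upright knob: black peg 11 mm in diameter, parallel to the nose, 50 mm from the pivot axis; home, it stands 17 mm up the slope from the pivot and 47 mm right of it. Its round top is 13.5 mm above this point, its foot and the flat steel arm 13 to 18 mm below, the face plate 24 mm below.
- glue: Brown glue bottle with a black dropper top, 33 mm in diameter, 102 mm tall, loose, standing behind the stripper; origin at the centre of its foot. To be left alone.
- red_crimper: Red-handled crimping pliers, 138 mm long, 12 mm high, lying loose on the left part of the bench; origin under its middle. To be left alone.
- tweezers: Steel tweezers, 114 mm long, 6 mm thick, lying loose on the narrow flat top of the stripper behind the sloping face; origin under the middle. To be left alone.

How it is judged:
On the way:
1. the collar's long mark has clicked in at the arrow (within 4 mm, about 0.1 rad) while the lock lever is still open (more than 0.25 rad) (distance between long_mark and pointer below 0.004 m and value of joint lever above 0.25 rad), for 0.2 s.
At the end, for the whole second after the job is handed in: The long mark is within 4 mm of the arrow point (the wheel's next click is 12 mm away), the lock lever is home (within 0.07 rad of 0), both are at rest, and the bottle, crimping pliers and tweezers are within 30 mm of where they were (distance between long_mark and pointer below 0.004 m and value of joint lever below 0.07 rad and velocity of joint collar between -0.05 and 0.05 rad/s and velocity of joint lever between -0.05 and 0.05 rad/s); the robot touches nothing.
It fails at once if a bystander (glue bottle, crimping pliers, tweezers) is moved more than 30 mm (distance of any of glue, red_crimper, tweezers from where it was at the start of the episode above 0.03 m).
It also fails if it takes over 50 s, if anything falls off the work surface, if the arm or the gripper's body presses on something with over 40 N, if the wrist force passes 120 N, or if a joint passes its speed limit or range.

## Working session

There is one attempt and no reset: what is moved stays moved. The work goes in short steps, Python scripts to look and compute and a tool call to move; the robot and the scene stay as the last step left them, time stands still between calls to the robot, and variables do not carry over. Pictures are saved under pics/ and viewed, at most 10 in all, crops included, and the job is handed in when it is done.

Besides the shell and the picture viewer there is one more tool, called after ">>>" in YAML: its name, and indented under it one key for each argument. carry_out: Moves the arm, as the interface text tells. Shifts and turns lie within -1 to 1; 1 stands for 0.05 m of shift or 0.08 rad of turn. Its arguments: {"type":"object","properties":{"steps":{"type":"array"},"claw":{"type":"number"}},"required":["steps"]}

```bash
ls; mkdir -p pics; cat > h.py <<'E'
import numpy as np, cv2
from rig import sense, vision
from scipy.spatial.transform import Rotation as R
def snap(n):
    s=sense(); p=vision.snapshot(n)
    if n=='wrist':
        T=np.eye(4);T[:3,:3]=R.from_quat(s['orientation']).as_matrix();T[:3,3]=s['tool_pos']
        p['T']=T@np.array(p['T_tool_cam'])
    else:
        T=np.eye(4);r=np.array(p['rotation'])
        T[:3,:3]=r if r.shape==(3,3) else R.from_quat(r).as_matrix();T[:3,3]=p['xyz'];p['T']=T
    return p
def cloud(p,mask):
    v,u=np.nonzero(mask&(p['z_map']>0)); z=p['z_map'][v,u]; K=np.array(p['camera_matrix'])
    c=np.c_[(u-K[0,2])/K[0,0]*z,(v-K[1,2])/K[1,1]*z,z]
    return c@p['T'][:3,:3].T+p['T'][:3,3]
def pt(p,uv,w=2):
    m=np.zeros(p['z_map'].shape,bool);u,v=[int(round(a)) for a in uv];m[max(v-w,0):v+w+1,max(u-w,0):u+w+1]=1
    c=cloud(p,m); return np.median(c,0) if len(c) else None
def proj(p,X):
    c=(np.atleast_2d(X)-p['T'][:3,3])@p['T'][:3,:3]; K=np.array(p['camera_matrix'])
    return np.c_[c[:,0]/c[:,2]*K[0,0]+K[0,2],c[:,1]/c[:,2]*K[1,1]+K[1,2]]
E
python3 - <<'E'
from h import *
np.set_printoptions(precision=4,suppress=True)
s=sense();print(s['t'],s['tool_pos'],s['orientation'],s['opening'])
ims=[]
for n in ['scene','side','wrist']:
    p=snap(n);ims.append(p['frame'].copy());print(n,p['T'][:3,3],p['T'][:3,2])
    for k in ['stripper','collar_center','wheel_center','face_plate','long_mark','lever','lever_knob','lever_pivot','glue','tweezers']:
        try:
            for d in vision.recognise(p,k)[:2]: print(k,np.array(d['at']),round(d['confidence'],2),pt(p,d['at']))
        except Exception as e: print(k,e)
cv2.imwrite('pics/a.png',np.vstack([np.hstack(ims[:2]),np.hstack([ims[2],ims[2]*0])])[:, :].astype(np.uint8)) 
a=cv2.imread('pics/a.png');cv2.imwrite('pics/a2.png',cv2.resize(a,(800,600)))
for n,i in zip('sdw',ims): cv2.imwrite(f'pics/{n}0.png',i)
E
```

```text
pics
0.0 [0.5997 0.0001 0.2305] [ 0.7071  0.7071 -0.0004 -0.0006] 0.9957750410241705
scene [0.2173 0.7045 0.6673] [ 0.3451 -0.6687 -0.6586]
stripper [291.8 181.8] 0.79 [0.4416 0.0556 0.1056]
collar_center [294.3 158.9] 0.55 [ 0.4657 -0.0129  0.1246]
wheel_center [296.4 153.4] 0.68 [ 0.4658 -0.0288  0.1317]
face_plate [295.4 155.9] 0.81 [ 0.4663 -0.025   0.1265]
lever [269.3 156.8] 0.4 [0.523  0.0227 0.1363]
lever_pivot [297.5 157.2] 0.82 [ 0.4574 -0.0264  0.1265]
glue [249.  235.9] 0.95 [0.477  0.2255 0.06  ]
glue [270.7 158. ] 0.56 [ 0.53   -0.0098  0.103 ]
tweezers [310.3 164.7] 0.64 [0.4141 0.0107 0.1369]
side [0.194  0.6978 0.6509] [ 0.3587 -0.6814 -0.638 ]
stripper [296.5 190.1] 0.69 [0.4376 0.0557 0.1012]
collar_center [301. 159.] 0.6 [ 0.4611 -0.0238  0.1261]
wheel_center [306.3 158.3] 0.57 [ 0.4536 -0.0301  0.1265]
face_plate [300.9 156.2] 0.83 [ 0.4645 -0.0264  0.1299]
face_plate [310.1 171.4] 0.43 [0.4189 0.0302 0.1429]
long_mark [303.6 154.8] 0.84 [ 0.4591 -0.0294  0.1328]
lever [305.6 158.1] 0.35 [ 0.4536 -0.0301  0.1265]
lever [313.5 171.5] 0.33 [0.4105 0.0292 0.1431]
le
[... 304 characters left out ...]
272]
wrist [0.5999 0.0842 0.3735] [-0.0011 -0.3268 -0.9451]
stripper [112.1 179.6] 0.58 [0.4838 0.0044 0.1189]
stripper [102.8 220.1] 0.29 [ 0.4746 -0.0297  0.1275]
collar_center [104.6 202.2] 0.72 [ 0.4742 -0.0162  0.1196]
wheel_center [102.5 220.8] 0.76 [ 0.4742 -0.0302  0.1288]
face_plate [105.6 202. ] 0.93 [ 0.4765 -0.016   0.1201]
long_mark [102.2 218.2] 0.83 [ 0.4731 -0.0285  0.1262]
long_mark [ 20.  159.2] 0.65 [0.4247 0.0287 0.1424]
lever [140.2 184.8] 0.66 [0.5235 0.0142 0.1619]
lever_knob [140.7 183.9] 0.75 [0.5244 0.0149 0.1621]
lever_pivot [107.1 199.6] 0.74 [ 0.4774 -0.0139  0.1195]
glue [138.7 183.8] 0.49 [0.5229 0.0148 0.1619]
tweezers [ 17.9 159.1] 0.82 [0.4234 0.0284 0.1424]
```

View pics/a2.png

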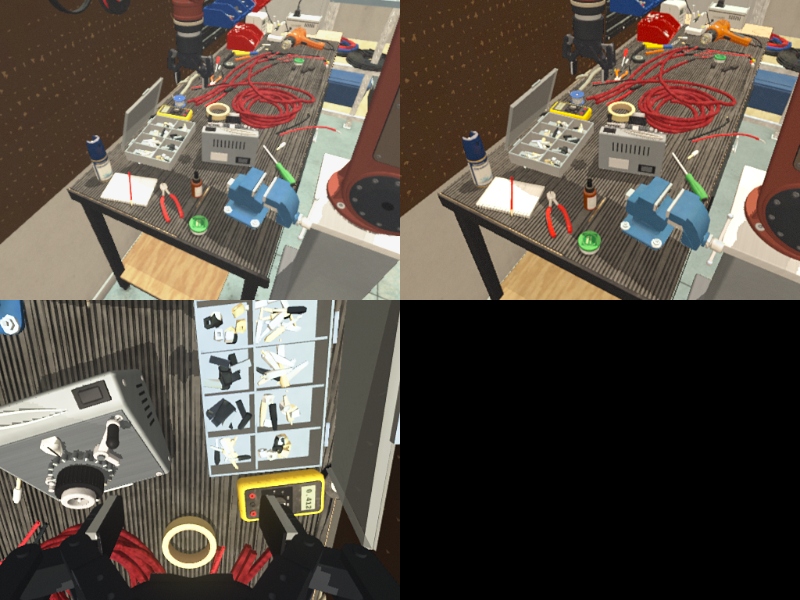

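The wrist view shows the stripper left of centre: collar and nose at about (102,215), knob at (140,184), plate at (130,205). Next I fit the face plane and the nose axis from wrist depth.

```bash
cat >> h.py <<'E'
def fit(p,c0=(0.474,-0.03,0.125),verbose=1,rad=0.12):
    """face plane normal (35 deg lean constraint checked), axis point by max barrel-end fit"""
    P=cloud(p,np.ones(p['z_map'].shape,bool)); P=P[(np.linalg.norm(P-np.array(c0),axis=1)<rad)]
    best=None
    for yaw in np.arange(0.7,1.2,0.01):
        n=np.array([-np.cos(yaw)*np.sin(.6109),-np.sin(yaw)*np.sin(.6109),np.cos(.6109)])
        h=P@n; hist,e=np.histogram(h,np.arange(h.min(),h.max()+.001,.001)); k=hist[:-1]+hist[1:]
        i=k.argmax()
        if best is None or k[i]>best[0]: best=(k[i],yaw,n,e[i+1])
    _,yaw,n,h0=best
    q=P[abs(P@n-h0)<.0025]; c=q.mean(0); nn=np.linalg.svd(q-c)[2][2]; nn*=np.sign(nn[2])
    if verbose: print('yaw',yaw,'free n',nn,'lean',np.degrees(np.arccos(nn[2])),'yaw free',np.arctan2(-nn[1],-nn[0]),len(q))
    return P,n,nn,c
def axes(yaw,lean=.6109):
    z=np.array([-np.cos(yaw)*np.sin(lean),-np.sin(yaw)*np.sin(lean),np.cos(lean)])
    y=np.array([-np.sin(yaw),np.cos(yaw),0]); x=np.cross(y,z); return np.c_[x,y,z]
E
python3 - <<'E'
from h import *
np.set_printoptions(precision=4,suppress=True)
p=snap('wrist')
P,n,nn,c=fit(p)
yaw=np.arctan2(-nn[1],-nn[0]);A=axes(yaw)
L=(P-c)@A
hist,e=np.histogram(L[:,2],np.arange(-.03,.08,.004));print(np.c_[e[:-1],hist])
top=L[(L[:,2]>.044)&(L[:,2]<.056)];print(len(top),top.mean(0),top.min(0),top.max(0))
for lo in (.044,.047,.05):
    t=L[(L[:,2]>lo)&(L[:,2]<lo+.003)]
    if len(t)>3: print(lo,len(t),np.median(t,0),t.min(0),t.max(0))
i=L[:,2].argmax()
k=(np.array([.5244,.0149,.1621])-c)@A;print('c',c,'knob',k)
np.savez('f.npz',A=A,c=c)
cv2.imwrite('pics/w1.png',cv2.resize(p['frame'][90:270,0:230],None,fx=3.3,fy=3.3,interpolation=cv2.INTER_CUBIC))
E
```

```text
yaw 1.1900000000000004 free n [-0.1809 -0.5334  0.8263] lean 34.27773705171811 yaw free 1.243860800151738 2148
[[  -0.03   205.   ]
 [  -0.026  219.   ]
 [  -0.022  312.   ]
 [  -0.018  535.   ]
 [  -0.014  850.   ]
 [  -0.01  1329.   ]
 [  -0.006 1666.   ]
 [  -0.002 1916.   ]
 [   0.002 1632.   ]
 [   0.006 1586.   ]
 [   0.01  1540.   ]
 [   0.014 1708.   ]
 [   0.018 1599.   ]
 [   0.022 1381.   ]
 [   0.026 1098.   ]
 [   0.03  1438.   ]
 [   0.034 1544.   ]
 [   0.038 1344.   ]
 [   0.042 1234.   ]
 [   0.046  650.   ]
 [   0.05   344.   ]
 [   0.054  290.   ]
 [   0.058  432.   ]
 [   0.062  399.   ]
 [   0.066  202.   ]
 [   0.07    79.   ]
 [   0.074    0.   ]]
1698 [-0.0603  0.0508  0.0483] [-0.1253 -0.0078  0.044 ] [-0.034   0.1148  0.056 ]
0.044 787 [-0.0675  0.093   0.0454] [-0.1253 -0.0073  0.044 ] [-0.034   0.1108  0.047 ]
0.047 420 [-0.0566  0.0323  0.0482] [-0.1097 -0.0078  0.047 ] [-0.0365  0.1148  0.05  ]
0.05 266 [-0.0444  0.0094  0.0512] [-0.0811 -0.0054  0.05  ] [-0.0371  0.0448  0.053 ]
c [0.511  0.0166 0.1167] knob [ 0.0283 -0.0133  0.0356]
```

View pics/w1.png

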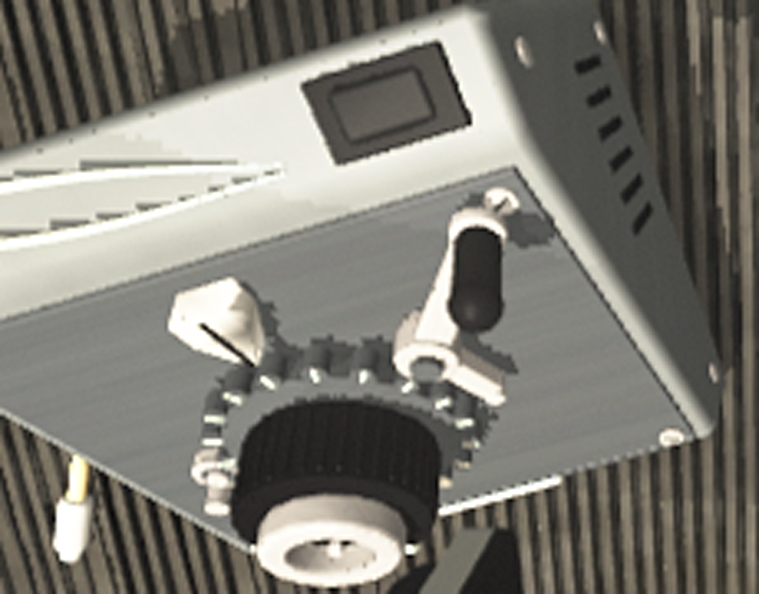

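The crop shows the arrow plate at (255,350), lever pivot (425,365), knob (475,290) and the nose end at (335,545). The long mark isn't visible from here; it is on the down-slope side. The region I used for the plane fit was contaminated, so I'll refit with clean plate pixels only.

```bash
cat >> h.py <<'E'
def plan(Rt,xt,name=''):
    s=sense();Rc=R.from_quat(s['orientation']);d=(Rc.inv()*R.from_matrix(Rt)).as_rotvec()
    n=int(np.ceil(abs(d).max()/.08+1e-6)) if abs(d).max()>.003 else 0
    dx=np.array(xt)-s['tool_pos']
    print(name,'turn units total',d/.08,'n',n,'per row',d/.08/max(n,1),'| shift units in final frame',Rt.T@dx/.05,'in current frame',Rc.as_matrix().T@dx/.05)
E
python3 - <<'E'
from h import *
np.set_printoptions(precision=4,suppress=True)
p=snap('wrist')
m=np.zeros((384,512),np.uint8)
for poly in ([(520,215),(550,260),(525,330),(640,415),(670,415)],[(130,320),(440,215),(430,240),(400,300),(290,320),(270,280),(160,290)],[(60,370),(160,350),(190,370),(190,440)]):
    cv2.fillPoly(m,[(np.array(poly)/3.3+[0,90]).round().astype(int)],1)
q=cloud(p,m>0)
for _ in range(6):
    c=q.mean(0);nn=np.linalg.svd(q-c,full_matrices=False)[2][2];r=(q-c)@nn;q=q[abs(r)<max(2*r.std(),.001)]
nn*=np.sign(nn[2]);yaw=np.arctan2(-nn[1],-nn[0])
print(len(q),r.std(),nn,np.degrees(np.arccos(nn[2])),yaw,c)
A=axes(yaw)
P=cloud(p,np.ones(m.shape,bool));L=(P-c)@A
px=np.argwhere(p['z_map']>0)
sel=(L[:,2]>.045)&(L[:,2]<.053)&(px[:,1]<140)&(px[:,0]>225)&(px[:,0]<275)
print('nose end',sel.sum(),np.median(L[sel],0),L[sel].min(0),L[sel].max(0))
ax=(L[sel].min(0)+L[sel].max(0))/2; ax[2]=0.026
cc=c+A@ax; print('collar_center',cc)
np.savez('f.npz',A=A,c=c,cc=cc)
Rt=np.c_[A[:,0],-A[:,1],-A[:,2]]
plan(Rt,cc+A[:,2]*.09)
# drum check
d=L-ax
s2=(np.hypot(d[:,0],d[:,1])<.06)&(abs(d[:,2])<.03)
rr=np.hypot(d[s2,0],d[s2,1]);print(np.histogram(rr[abs(d[s2,2])<.01],np.arange(0,.06,.003)))
E
```

```text
2300 0.00041223876840310416 [ 0.1625 -0.5518  0.818 ] 35.11590014439938 1.8571527249931976 [ 0.4819 -0.0068  0.1115]
nose end 642 [-0.0243  0.026   0.0485] [-0.0458  0.0084  0.045 ] [-0.0095  0.0446  0.05  ]
collar_center [ 0.4671 -0.0503  0.1169]
 turn units total [ 1.094   7.5839 -3.4671] n 8 per row [ 0.1368  0.948  -0.4334] | shift units in final frame [-1.4879 -2.8353 -0.0488] in current frame [-1.9968 -2.3677  0.8134]
(array([  0,   0,   0,   0,   0,   0,   0, 176, 999,   0,   0,   0,   0,
         0,   6,   9,   4,   0,   0]), array([0.   , 0.003, 0.006, 0.009, 0.012, 0.015, 0.018, 0.021, 0.024,
       0.027, 0.03 , 0.033, 0.036, 0.039, 0.042, 0.045, 0.048, 0.051,
       0.054, 0.057]))
```

The plate fit is tight: 0.4 mm residual, lean 35.1°, nose end 49 mm above the plate and drum radius about 26 mm. The measured yaw is 1.86, not the 0.75–1.15 the text gives. I'll look along the measured normal to check it, since a wrong yaw would show clearly there.

>>> carry_out:
  steps:
    - {"rx": 0.14,"ry": 0.95,"rz": -0.43}
    - {"rx": 0.14,"ry": 0.95,"rz": -0.43}
    - {"rx": 0.14,"ry": 0.95,"rz": -0.43}
    - {"rx": 0.14,"ry": 0.95,"rz": -0.43}
    - {"rx": 0.14,"ry": 0.95,"rz": -0.43}
    - {"rx": 0.14,"ry": 0.95,"rz": -0.43}
    - {"rx": 0.14,"ry": 0.95,"rz": -0.43}
    - {"rx": 0.14,"ry": 0.95,"rz": -0.43}
    - {"x": -0.37,"y": -0.7,"z": -0.16}
    - {"x": -0.37,"y": -0.7,"z": -0.16}
    - {"x": -0.37,"y": -0.7,"z": -0.16}
    - {"x": -0.37,"y": -0.7,"z": -0.16}

```text
validation failed for argument at $.st...
```

```bash
python3 - <<'E'
from h import *
np.set_printoptions(precision=4,suppress=True)
s=sense();f=np.load('f.npz');A,cc=f['A'],f['cc']
print(s['t'],s['joint_positions'],np.linalg.norm(s['joint_velocities']),s['tool_pos'])
for _ in range(3): p=snap('wrist')
for k in ['collar_center','wheel_center','long_mark','lever_knob','lever_pivot','face_plate']:
    for d in vision.recognise(p,k)[:2]:
        x=pt(p,d['at']); print(k,np.array(d['at']),round(d['confidence'],2),x, None if x is None else (x-cc)@A)
print('proj cc, arrow',proj(p,[cc,cc+A@[.0375,0,-.014]]))
sc=snap('scene');print('scene knob proj',proj(sc,cc))
np.savez('w2.npz',frame=p['frame'],z_map=p['z_map'],T=p['T'],camera_matrix=p['camera_matrix'])
cv2.imwrite('pics/w2.png',p['frame'])
E
```

```text
1.75 [-0.2177  0.1042  0.0973  1.5639 -0.      1.3531] 0.0026169699761520184 [ 0.6    -0.      0.2313]
collar_center [106.5 204.2] 0.68 [ 0.4759 -0.0177  0.1196] [ 0.0251 -0.0177 -0.0143]
wheel_center [104.7 219.8] 0.97 [ 0.4761 -0.0301  0.1275] [ 0.0198 -0.0144 -0.001 ]
long_mark [104.1 218.7] 0.6 [ 0.4753 -0.0293  0.1267] [ 0.0203 -0.0139 -0.0022]
lever_knob [139.8 183.3] 0.86 [0.5235 0.0157 0.1621] [ 0.0647 -0.0728  0.0098]
lever_pivot [107.1 203.9] 0.56 [ 0.4768 -0.0177  0.1197] [ 0.025  -0.0185 -0.0141]
face_plate [104.7 204.4] 0.73 [ 0.4746 -0.0177  0.1197] [ 0.0255 -0.0165 -0.0144]
face_plate [100.6 221.4] 0.51 [ 0.4736 -0.0301  0.1291] [ 0.0213 -0.012  -0.0001]
proj cc, arrow [[103.1391 235.1784]
 [ 78.9153 202.1608]]
scene knob proj [[298.14   153.6124]]
```

View pics/w2.png

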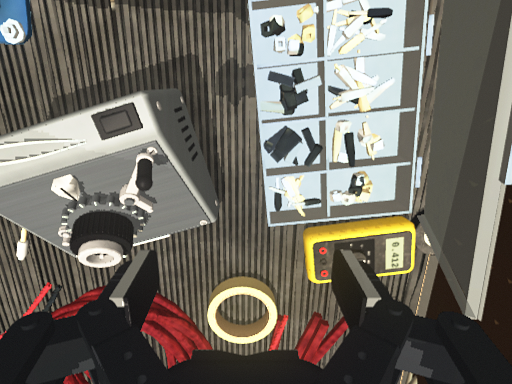

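The move was refused and the arm did not move. The predicted arrow position at (79,202) falls exactly on the arrow tip in the image, so the measured frame is right. I'll retry with one full row to learn the accepted format.

>>> carry_out:
  steps:
    - {"x": 0,"y": 0,"z": 0,"rx": 0.14,"ry": 0.95,"rz": -0.43}

```text
t: 2.38
tool_pos: [0.6, 0.0011, 0.2317]
orientation: [0.693, 0.719, 0.024, -0.031]
wrist_force: [0.2, 0.2, 1.0]
opening: 0.999
finger_force: 0.0
```

>>> carry_out:
  steps:
    - {"x": 0,"y": 0,"z": 0,"rx": 0.14,"ry": 0.95,"rz": -0.43}
    - {"x": 0,"y": 0,"z": 0,"rx": 0.14,"ry": 0.95,"rz": -0.43}
    - {"x": 0,"y": 0,"z": 0,"rx": 0.14,"ry": 0.95,"rz": -0.43}
    - {"x": 0,"y": 0,"z": 0,"rx": 0.14,"ry": 0.95,"rz": -0.43}
    - {"x": 0,"y": 0,"z": 0,"rx": 0.14,"ry": 0.95,"rz": -0.43}
    - {"x": 0,"y": 0,"z": 0,"rx": 0.14,"ry": 0.95,"rz": -0.43}
    - {"x": 0,"y": 0,"z": 0,"rx": 0.14,"ry": 0.95,"rz": -0.43}
    - {"x": -0.37,"y": -0.7,"z": -0.16,"rx": 0,"ry": 0,"rz": 0}
    - {"x": -0.37,"y": -0.7,"z": -0.16,"rx": 0,"ry": 0,"rz": 0}
    - {"x": -0.37,"y": -0.7,"z": -0.16,"rx": 0,"ry": 0,"rz": 0}
    - {"x": -0.37,"y": -0.7,"z": -0.16,"rx": 0,"ry": 0,"rz": 0}
    - {"x": 0,"y": 0,"z": 0,"rx": 0,"ry": 0,"rz": 0}

```text
t: 3.88
tool_pos: [0.4868, -0.1169, 0.215]
orientation: [0.573, 0.762, 0.18, -0.242]
wrist_force: [0.5, 0.1, 0.6]
opening: 0.997
finger_force: 0.0
```

```bash
cat > look.py <<'E'
from h import *
import sys
np.set_printoptions(precision=4,suppress=True)
s=sense();f=np.load('f.npz');A,cc=f['A'],f['cc']
print(s['t'],np.array(s['joint_positions']),np.linalg.norm(s['joint_velocities']),(np.array(s['tool_pos'])-cc)@A)
p=snap('wrist')
for k in ['collar_center','wheel_center','long_mark','lever_knob','lever_pivot']:
    for d in vision.recognise(p,k)[:2]:
        x=pt(p,d['at']); print(k,np.array(d['at']),round(d['confidence'],2), None if x is None else (x-cc)@A)
print('proj cc, arrow',proj(p,[cc,cc+A@[.0375,0,-.014]]))
# rectified view onto wheel plane: 0.25 mm/px, up slope at top, left at left
g=np.array([[.07,.07],[.07,-.12],[-.06,-.12],[-.06,.07]]);o=np.array([[0,0],[760,0],[760,520],[0,520]],np.float32)
uv=proj(p,cc+np.c_[g,np.full(4,-.014)]@A.T).astype(np.float32)
cv2.imwrite('pics/%s.png'%sys.argv[1],cv2.warpPerspective(p['frame'],cv2.getPerspectiveTransform(uv,o),(760,520)))
cv2.imwrite('pics/%s_raw.png'%sys.argv[1],p['frame'])
np.savez('%s.npz'%sys.argv[1],z=p['z_map'],T=p['T'],K=p['camera_matrix'])
E
python3 look.py v3
```

```text
3.875 [-0.7029  0.3368  0.1969  1.9619  0.3216  0.4989] 0.07230900557055907 [-0.0006 -0.0001  0.1202]
collar_center [249.  165.4] 0.89 [ 0.0183 -0.0035  0.0125]
wheel_center [248. 166.] 0.73 [ 0.0179 -0.0026  0.0128]
long_mark [244.1 166.3] 0.89 [0.018  0.0006 0.0134]
lever_knob [307.1 133.9] 0.7 [ 0.0399 -0.0561 -0.0148]
lever_pivot [249.3 163.8] 0.77 [ 0.0195 -0.0034  0.0128]
lever_pivot [246.4 164.6] 0.26 [ 0.0187 -0.001   0.0122]
proj cc, arrow [[244.9904 181.5781]
 [244.7362 137.3149]]
```

View pics/v3.png

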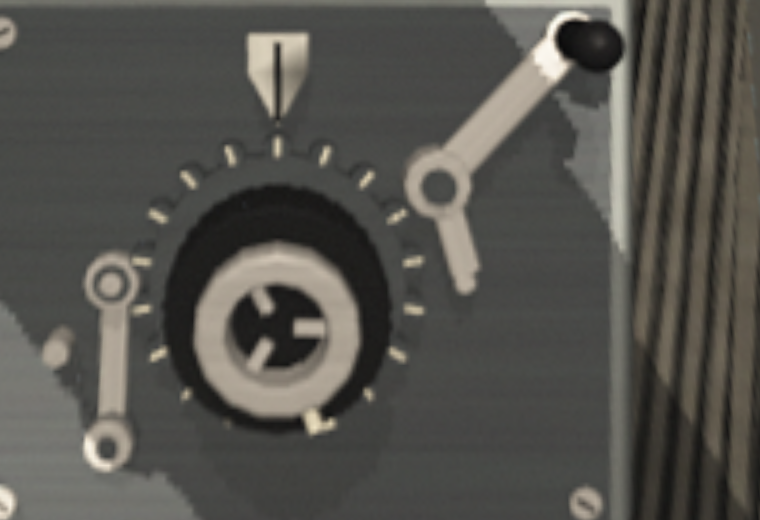

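The rectified view shows the axis at about (278,285), arrow tip at (278,120), lever hub at (439,187) and knob at (590,45). The long mark on the drum's top edge is at (320,425). That is 160° clockwise from the arrow (the mark at 140° is short), so the collar must turn 160° anticlockwise, i.e. rz = -2.79 rad. I'll refine the axis and check the hub height before gripping.

```bash
python3 - <<'E'
from h import *
np.set_printoptions(precision=4,suppress=True)
f=np.load('f.npz');A,cc=f['A'],f['cc'];v=np.load('v3.npz')
p=dict(z_map=v['z'],T=v['T'],camera_matrix=v['K'])
L=(cloud(p,np.ones((384,512),bool))-cc)@A
r=np.hypot(L[:,0],L[:,1])
def circ(q):
    s=np.linalg.lstsq(np.c_[2*q[:,:2],np.ones(len(q))],(q[:,:2]**2).sum(1),rcond=None)[0];return s[:2],np.sqrt(s[2]+s[0]**2+s[1]**2)
e=L[(r<.024)&(L[:,2]>.02)&(L[:,2]<.027)];print('end',len(e),(e.min(0)+e.max(0))/2,np.ptp(e,0),np.median(e[:,2]))
d=L[(r>.022)&(r<.03)&(abs(L[:,2])<.009)];print('drum side',len(d),circ(d))
d=L[(r<.03)&(L[:,2]>.010)&(L[:,2]<.014)];print('drum top z',np.median(d[:,2]),d.min(0),d.max(0))
pl=L[(r>.045)&(r<.08)&(abs(L[:,2]+.026)<.003)&(L[:,0]<.0)];print('plate z',np.median(pl[:,2]))
hb=L[np.hypot(L[:,0]-.024,L[:,1]+.040)<.007];print('hub z',np.percentile(hb[:,2],[5,50,95,99]))
kn=L[(np.hypot(L[:,0]-.055,L[:,1]+.07)<.02)&(L[:,2]>-.008)];print('knob',len(kn),np.median(kn,0),kn.min(0),kn.max(0))
Rt=np.c_[A[:,0],-A[:,1],-A[:,2]];plan(Rt,cc-A[:,2]*.012)
E
```

```text
end 939 [-0.0006  0.0013  0.0226] [0.0361 0.0359 0.0049] 0.022966277556899464
drum side 227 (array([-0.0011,  0.0012]), np.float64(0.026100148948109934))
drum top z 0.012699928808596894 [-0.0265 -0.0243  0.01  ] [0.025  0.0271 0.014 ]
plate z -0.025845507085448416
hub z [-0.0137 -0.0121 -0.0092 -0.0088]
knob 231 [ 0.0613 -0.071   0.0096] [ 0.0545 -0.0781 -0.0079] [ 0.0665 -0.0669  0.0133]
 turn units total [-0.0203 -0.0172 -0.0175] n 0 per row [-0.0203 -0.0172 -0.0175] | shift units in final frame [-0.0229 -0.0441  2.628 ] in current frame [-0.0266 -0.0398  2.628 ]
```

>>> carry_out:
  steps:
    - {"x": -0.04,"y": -0.07,"z": 0.13,"rx": 0,"ry": 0,"rz": 0}
    - {"x": 0,"y": 0,"z": 0.5,"rx": 0,"ry": 0,"rz": 0}
    - {"x": 0,"y": 0,"z": 0.5,"rx": 0,"ry": 0,"rz": 0}
    - {"x": 0,"y": 0,"z": 0.5,"rx": 0,"ry": 0,"rz": 0}
    - {"x": 0,"y": 0,"z": 0.5,"rx": 0,"ry": 0,"rz": 0}
    - {"x": 0,"y": 0,"z": 0.3,"rx": 0,"ry": 0,"rz": 0}
    - {"x": 0,"y": 0,"z": 0.2,"rx": 0,"ry": 0,"rz": 0}
    - {"x": 0,"y": 0,"z": 0,"rx": 0,"ry": 0,"rz": 0}

```text
t: 5.18
tool_pos: [0.4633, -0.045, 0.1064]
orientation: [0.572, 0.763, 0.18, -0.242]
wrist_force: [0.2, 0.3, 0.1]
opening: 0.997
finger_force: 0.0
```

```bash
python3 - <<'E'
from h import *
np.set_printoptions(precision=4,suppress=True)
f=dict(np.load('f.npz'));A=f['A'];f['cc']=f['cc']+A@[-.0008,.0012,0];np.savez('f.npz',**f)
s=sense();print((np.array(s['tool_pos'])-f['cc'])@A,s['wrist_force'])
E
```

```text
[-0.0001  0.0009 -0.0122] [0.1983 0.2606 0.1299]
```

>>> carry_out:
  steps:
    - {"x": 0,"y": 0,"z": 0,"rx": 0,"ry": 0,"rz": 0}
    - {"x": 0,"y": 0,"z": 0,"rx": 0,"ry": 0,"rz": 0}
    - {"x": 0,"y": 0,"z": 0,"rx": 0,"ry": 0,"rz": 0}
    - {"x": 0,"y": 0,"z": 0,"rx": 0,"ry": 0,"rz": 0}
    - {"x": 0,"y": 0,"z": 0,"rx": 0,"ry": 0,"rz": 0}
    - {"x": 0,"y": 0,"z": 0,"rx": 0,"ry": 0,"rz": 0}
  claw: -1

```text
t: 5.92
tool_pos: [0.4651, -0.0459, 0.1077]
orientation: [0.572, 0.763, 0.181, -0.24]
wrist_force: [4.8, -0.6, 5.0]
opening: 0.589
finger_force: 62.8
```

Good grip: opening 0.589 is about 50 mm and the pad force is 63 N. Now I turn it.

>>> carry_out:
  steps:
    - {"x": 0,"y": 0,"z": 0,"rx": 0,"ry": 0,"rz": -0.9}
    - {"x": 0,"y": 0,"z": 0,"rx": 0,"ry": 0,"rz": -0.9}
    - {"x": 0,"y": 0,"z": 0,"rx": 0,"ry": 0,"rz": -0.9}
    - {"x": 0,"y": 0,"z": 0,"rx": 0,"ry": 0,"rz": -0.9}
    - {"x": 0,"y": 0,"z": 0,"rx": 0,"ry": 0,"rz": -0.9}
    - {"x": 0,"y": 0,"z": 0,"rx": 0,"ry": 0,"rz": -0.9}

```text
t: 6.68
tool_pos: [0.4652, -0.0459, 0.1077]
orientation: [0.394, 0.868, 0.228, -0.195]
wrist_force: [6.6, -0.7, 5.6]
opening: 0.589
finger_force: 63.0
```

```bash
cat > st.py <<'E'
from h import *
np.set_printoptions(precision=4,suppress=True)
f=np.load('f.npz');A=f['A'];s=sense();M=R.from_quat(s['orientation']).as_matrix()
d=A.T@M[:,0];print(s['t'],'q',np.array(s['joint_positions']),'tcp',(np.array(s['tool_pos'])-f['cc'])@A,'toolx angle ccw from 12',np.arctan2(d[1],d[0]),'tilt',np.degrees(np.arccos(-M[:,2]@A[:,2])),'F',np.array(s['wrist_force']),'op',s['opening'],s['finger_force'])
E
python3 st.py
```

```text
6.675 q [-0.6284  0.2252 -0.1271  1.7232  0.3597  0.1304] tcp [-0.0005 -0.0007 -0.0103] toolx angle ccw from 12 0.4328217080085042 tilt 0.16490669689558507 F [ 6.6308 -0.6571  5.6354] op 0.5887404343755742 63.03085148334503
```

>>> carry_out:
  steps:
    - {"x": 0,"y": 0,"z": 0,"rx": 0,"ry": 0,"rz": -1}
    - {"x": 0,"y": 0,"z": 0,"rx": 0,"ry": 0,"rz": -1}
    - {"x": 0,"y": 0,"z": 0,"rx": 0,"ry": 0,"rz": -1}
    - {"x": 0,"y": 0,"z": 0,"rx": 0,"ry": 0,"rz": -1}
    - {"x": 0,"y": 0,"z": 0,"rx": 0,"ry": 0,"rz": -1}
    - {"x": 0,"y": 0,"z": 0,"rx": 0,"ry": 0,"rz": -1}
    - {"x": 0,"y": 0,"z": 0,"rx": 0,"ry": 0,"rz": -1}
    - {"x": 0,"y": 0,"z": 0,"rx": 0,"ry": 0,"rz": -1}
    - {"x": 0,"y": 0,"z": 0,"rx": 0,"ry": 0,"rz": -1}
    - {"x": 0,"y": 0,"z": 0,"rx": 0,"ry": 0,"rz": -1}
    - {"x": 0,"y": 0,"z": 0,"rx": 0,"ry": 0,"rz": -1}
    - {"x": 0,"y": 0,"z": 0,"rx": 0,"ry": 0,"rz": -1}

```text
t: 8.18
tool_pos: [0.4653, -0.0457, 0.1078]
orientation: [-0.051, 0.952, 0.293, -0.068]
wrist_force: [7.7, 1.4, 5.8]
opening: 0.587
finger_force: 63.0
```

```bash
python3 st.py
```

```text
8.175 q [-0.6283  0.2252 -0.1271  1.7234  0.3602 -0.8301] tcp [-0.0003 -0.0008 -0.0103] toolx angle ccw from 12 1.3933498965426858 tilt 0.17938435221747512 F [7.7365 1.3647 5.8294] op 0.5867878666074482 63.04308772087097
```

>>> carry_out:
  steps:
    - {"x": 0,"y": 0,"z": 0,"rx": 0,"ry": 0,"rz": -1}
    - {"x": 0,"y": 0,"z": 0,"rx": 0,"ry": 0,"rz": -1}
    - {"x": 0,"y": 0,"z": 0,"rx": 0,"ry": 0,"rz": -1}
    - {"x": 0,"y": 0,"z": 0,"rx": 0,"ry": 0,"rz": -1}
    - {"x": 0,"y": 0,"z": 0,"rx": 0,"ry": 0,"rz": -1}
    - {"x": 0,"y": 0,"z": 0,"rx": 0,"ry": 0,"rz": -1}
    - {"x": 0,"y": 0,"z": 0,"rx": 0,"ry": 0,"rz": -1}
    - {"x": 0,"y": 0,"z": 0,"rx": 0,"ry": 0,"rz": -1}
    - {"x": 0,"y": 0,"z": 0,"rx": 0,"ry": 0,"rz": -1}
    - {"x": 0,"y": 0,"z": 0,"rx": 0,"ry": 0,"rz": -1}
    - {"x": 0,"y": 0,"z": 0,"rx": 0,"ry": 0,"rz": -1}
    - {"x": 0,"y": 0,"z": 0,"rx": 0,"ry": 0,"rz": -1}

```text
t: 9.68
tool_pos: [0.4651, -0.0455, 0.108]
orientation: [-0.485, 0.821, 0.291, 0.075]
wrist_force: [6.8, 1.6, 6.8]
opening: 0.587
finger_force: 63.1
```

>>> carry_out:
  steps:
    - {"x": 0,"y": 0,"z": 0,"rx": 0,"ry": 0,"rz": -1}
    - {"x": 0,"y": 0,"z": 0,"rx": 0,"ry": 0,"rz": -1}
    - {"x": 0,"y": 0,"z": 0,"rx": 0,"ry": 0,"rz": -1}
    - {"x": 0,"y": 0,"z": 0,"rx": 0,"ry": 0,"rz": -1}
    - {"x": 0,"y": 0,"z": 0,"rx": 0,"ry": 0,"rz": -1}
    - {"x": 0,"y": 0,"z": 0,"rx": 0,"ry": 0,"rz": -0.5}
    - {"x": 0,"y": 0,"z": 0,"rx": 0,"ry": 0,"rz": 0}
    - {"x": 0,"y": 0,"z": 0,"rx": 0,"ry": 0,"rz": 0}

```text
t: 10.68
tool_pos: [0.465, -0.0455, 0.108]
orientation: [-0.652, 0.696, 0.268, 0.136]
wrist_force: [6.3, 2.6, 7.2]
opening: 0.584
finger_force: 63.1
```

```bash
python3 st.py
```

```text
10.675 q [-0.6282  0.225  -0.1272  1.7241  0.36   -2.2274] tcp [-0.0001 -0.0006 -0.0103] toolx angle ccw from 12 2.7905708196500827 tilt 0.14766344400793252 F [6.3022 2.5728 7.1868] op 0.5842333575375667 63.1445574760437
```

>>> carry_out:
  steps:
    - {"x": 0,"y": 0,"z": 0,"rx": 0,"ry": 0,"rz": 0}
    - {"x": 0,"y": 0,"z": 0,"rx": 0,"ry": 0,"rz": 0}
    - {"x": 0,"y": 0,"z": 0,"rx": 0,"ry": 0,"rz": 0}
    - {"x": 0,"y": 0,"z": 0,"rx": 0,"ry": 0,"rz": 0}
    - {"x": 0,"y": 0,"z": -0.3,"rx": 0,"ry": 0,"rz": 0}
    - {"x": 0,"y": 0,"z": -0.6,"rx": 0,"ry": 0,"rz": 0}
    - {"x": 0,"y": 0,"z": -0.6,"rx": 0,"ry": 0,"rz": 0}
    - {"x": 0,"y": 0,"z": -0.6,"rx": 0,"ry": 0,"rz": 0}
    - {"x": 0,"y": 0,"z": -0.5,"rx": 0,"ry": 0,"rz": 0}
    - {"x": 0,"y": 0,"z": 0,"rx": 0,"ry": 0,"rz": 0}
    - {"x": 0,"y": 0,"z": 0,"rx": 0,"ry": 0,"rz": 0}
  claw: 1

```text
t: 12.05
tool_pos: [0.4846, -0.1166, 0.2124]
orientation: [-0.652, 0.696, 0.27, 0.135]
wrist_force: [-0.9, -0.2, -0.5]
opening: 1.003
finger_force: 0.0
```

```bash
python3 st.py; python3 look.py v4
```

```text
12.05 q [-0.7044  0.3325  0.1868  1.9575  0.3196 -2.2975] tcp [-0.0006  0.0007  0.1176] toolx angle ccw from 12 2.789303303474081 tilt 0.1386244071364842 F [-0.9436 -0.152  -0.507 ] op 1.0025797194134292 0.0
12.05 [-0.7044  0.3325  0.1868  1.9575  0.3196 -2.2975] 0.02166412087619379 [-0.0006  0.0007  0.1176]
collar_center [239.3 168.5] 0.94 [-0.0197  0.0028  0.0141]
wheel_center [244.8 166.9] 0.91 [-0.018   0.0078  0.0131]
wheel_center [243.4 171.6] 0.37 [-0.0169  0.0056  0.0227]
long_mark [243.7 165.6] 0.93 [-0.0187  0.0071  0.0131]
lever_pivot [245.2 170.2] 0.84 [-0.017   0.0077  0.0201]
proj cc, arrow [[243.7409 184.1209]
 [257.0867 213.8788]]
```

View pics/v4.png

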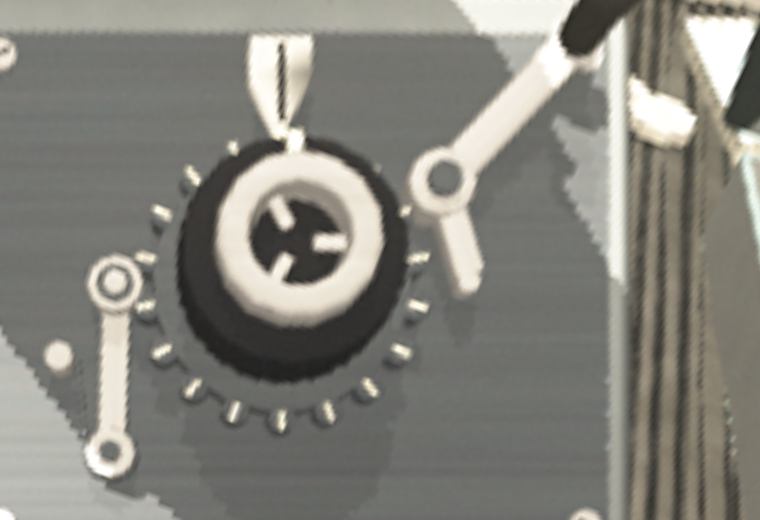

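The long mark is at (293,140), on the drum's top rim in line with the arrow at (283,125), so the collar is clicked in while the lever is still open at about 0.49. The lever hub is at (443,180). Next I shut the fingers, turn the hand so a finger back faces the push direction, and work out the way to the up-slope side of the knob.

>>> carry_out:
  steps:
    - {"x": 0,"y": 0,"z": 0,"rx": 0,"ry": 0,"rz": 0.98}
    - {"x": 0,"y": 0,"z": 0,"rx": 0,"ry": 0,"rz": 0.98}
    - {"x": 0,"y": 0,"z": 0,"rx": 0,"ry": 0,"rz": 0.98}
    - {"x": 0,"y": 0,"z": 0,"rx": 0,"ry": 0,"rz": 0.98}
    - {"x": 0,"y": 0,"z": 0,"rx": 0,"ry": 0,"rz": 0.98}
    - {"x": 0,"y": 0,"z": 0,"rx": 0,"ry": 0,"rz": 0.98}
    - {"x": 0,"y": 0,"z": 0,"rx": 0,"ry": 0,"rz": 0.98}
    - {"x": 0,"y": 0,"z": 0,"rx": 0,"ry": 0,"rz": 0.98}
    - {"x": 0,"y": 0,"z": 0,"rx": 0,"ry": 0,"rz": 0}
  claw: -1

```text
t: 13.48
tool_pos: [0.4846, -0.1167, 0.2128]
orientation: [-0.406, 0.863, 0.298, 0.045]
wrist_force: [0.3, 0.2, -0.4]
opening: -0.003
finger_force: 0.0
```

```bash
python3 st.py; cat > go.py <<'E'
from h import *
import sys
np.set_printoptions(precision=3,suppress=True)
f=np.load('f.npz');A,cc=f['A'],f['cc'];s=sense();M=R.from_quat(s['orientation']).as_matrix()
u,r,z=map(float,sys.argv[1:4])
print('units',M.T@(cc+A@[u,-r,z]-s['tool_pos'])/.05,'push dir (up,right): -y tool =',(A.T@-M[:,1])[:2]*[1,-1])
E
python3 go.py .084 .059 .05; python3 go.py .084 .059 -.008
python3 - <<'E'
from h import *
np.set_printoptions(precision=4,suppress=True)
f=np.load('f.npz');A,cc=f['A'],f['cc']
p=snap('wrist')
for k in ['tweezers','lever_knob']:
    for d in vision.regions_of(p,k)[:2]:
        c=(cloud(p,d['pixels'])-cc)@A; print(k,d['confidence'],np.percentile(c,[3,50,97],axis=0) if len(c) else None)
E
```

```text
13.475 q [-0.7043  0.3323  0.1874  1.958   0.3196 -1.6709] tcp [-0.0004  0.0007  0.1179] toolx angle ccw from 12 2.16289389230612 tilt 0.12786550813243036 F [ 0.2628  0.171  -0.445 ] op -0.0034496070814865843 0.0
units [-1.933  0.731  1.359] push dir (up,right): -y tool = [-0.83   0.558]
units [-1.933  0.728  2.519] push dir (up,right): -y tool = [-0.83   0.558]
tweezers 0.6 [[ 0.0828 -0.0271 -0.0399]
 [ 0.0906  0.0277 -0.0339]
 [ 0.0984  0.0714 -0.0276]]
lever_knob 0.69 [[-0.0013 -0.0491 -0.0195]
 [ 0.0195 -0.0424 -0.0137]
 [ 0.0336 -0.0325 -0.0093]]
```

>>> carry_out:
  steps:
    - {"x": -0.48,"y": 0.18,"z": 0,"rx": 0,"ry": 0,"rz": 0}
    - {"x": -0.48,"y": 0.18,"z": 0,"rx": 0,"ry": 0,"rz": 0}
    - {"x": -0.48,"y": 0.18,"z": 0,"rx": 0,"ry": 0,"rz": 0}
    - {"x": -0.49,"y": 0.19,"z": 0.3,"rx": 0,"ry": 0,"rz": 0}
    - {"x": 0,"y": 0,"z": 0.6,"rx": 0,"ry": 0,"rz": 0}
    - {"x": 0,"y": 0,"z": 0.6,"rx": 0,"ry": 0,"rz": 0}
    - {"x": 0,"y": 0,"z": 0.6,"rx": 0,"ry": 0,"rz": 0}
    - {"x": 0,"y": 0,"z": 0.4,"rx": 0,"ry": 0,"rz": 0}
    - {"x": 0,"y": 0,"z": 0,"rx": 0,"ry": 0,"rz": 0}
    - {"x": 0,"y": 0,"z": 0,"rx": 0,"ry": 0,"rz": 0}

```text
t: 14.88
tool_pos: [0.5026, 0.035, 0.1601]
orientation: [-0.406, 0.863, 0.298, 0.046]
wrist_force: [0.7, 0.4, 0.6]
opening: -0.002
finger_force: 0.0
```

```bash
python3 st.py;  python3 go.py .058 .077 -.008
```

```text
14.875 q [-0.4652  0.2032 -0.0485  1.7662  0.4327 -1.4442] tcp [ 0.0844 -0.0594 -0.0059] toolx angle ccw from 12 2.16340306229702 tilt 0.05748905084350879 F [0.7076 0.4113 0.5512] op -0.002345447640428029 0.0
units [ 0.003 -0.634  0.042] push dir (up,right): -y tool = [-0.829  0.559]
```

>>> carry_out:
  steps:
    - {"x": 0,"y": -0.06,"z": 0.03,"rx": 0,"ry": 0,"rz": 0}
    - {"x": 0,"y": -0.06,"z": 0,"rx": 0,"ry": 0,"rz": 0}
    - {"x": 0,"y": -0.06,"z": 0,"rx": 0,"ry": 0,"rz": 0}
    - {"x": 0,"y": -0.06,"z": 0,"rx": 0,"ry": 0,"rz": 0}
    - {"x": 0,"y": -0.06,"z": 0,"rx": 0,"ry": 0,"rz": 0}
    - {"x": 0,"y": -0.06,"z": 0,"rx": 0,"ry": 0,"rz": 0}
    - {"x": 0,"y": -0.06,"z": 0,"rx": 0,"ry": 0,"rz": 0}
    - {"x": 0,"y": -0.06,"z": 0,"rx": 0,"ry": 0,"rz": 0}
    - {"x": 0,"y": -0.06,"z": 0,"rx": 0,"ry": 0,"rz": 0}

```text
t: 16.0
tool_pos: [0.5216, 0.0224, 0.1447]
orientation: [-0.405, 0.863, 0.298, 0.045]
wrist_force: [-1.1, 2.5, 2.0]
opening: -0.001
finger_force: 1.5
```

```bash
python3 st.py;  python3 go.py .058 .077 -.008; python3 look.py v5
```

```text
16.0 q [-0.47    0.2778  0.0082  1.7514  0.4305 -1.4482] tcp [ 0.0612 -0.0741 -0.0084] toolx angle ccw from 12 2.1622584599053623 tilt 0.11593339887041192 F [-1.1023  2.5291  2.0264] op -0.0014877366267602111 1.4731565862894058
units [-0.013 -0.086 -0.009] push dir (up,right): -y tool = [-0.83   0.558]
16.0 [-0.47    0.2778  0.0082  1.7514  0.4305 -1.4482] 0.08888675386530431 [ 0.0612 -0.0741 -0.0084]
collar_center [216.   92.8] 0.82 [ 0.0074 -0.012   0.0235]
wheel_center [251.9  90.4] 0.94 [ 0.0176 -0.0045  0.0128]
long_mark [250.   88.9] 0.61 [ 0.0163 -0.0042  0.0221]
lever_knob [213.9 188.4] 0.67 [ 0.0291 -0.0548 -0.0145]
lever_pivot [215.2  92. ] 0.59 [ 0.0069 -0.0119  0.0234]
proj cc, arrow [[221.3515  54.5762]
 [291.1524 105.8417]]
```

View pics/v5.png

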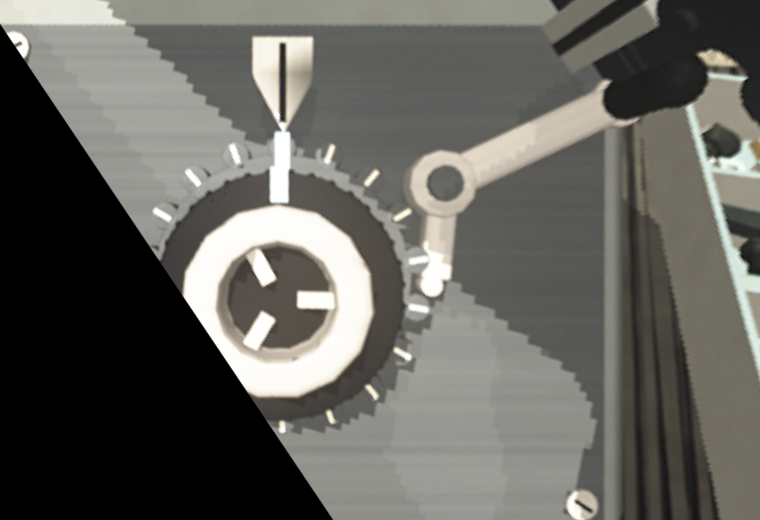

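The picture shows the long mark squarely at the arrow (281,150). The lever is nearly home, its arm running from (442,182) to (625,105), and the dog is entering at (432,285). I push on gently to the stop.

>>> carry_out:
  steps:
    - {"x": 0,"y": -0.04,"z": 0,"rx": 0,"ry": 0,"rz": 0}
    - {"x": 0,"y": -0.04,"z": 0,"rx": 0,"ry": 0,"rz": 0}
    - {"x": 0,"y": -0.03,"z": 0,"rx": 0,"ry": 0,"rz": 0}
    - {"x": 0,"y": 0,"z": 0,"rx": 0,"ry": 0,"rz": 0}
    - {"x": 0,"y": 0,"z": 0,"rx": 0,"ry": 0,"rz": 0}

```text
t: 16.92
tool_pos: [0.5248, 0.0199, 0.1423]
orientation: [-0.405, 0.863, 0.299, 0.045]
wrist_force: [-6.0, 1.2, 2.9]
opening: -0.003
finger_force: 3.5
```

```bash
python3 st.py;  python3 go.py .058 .077 -.008
```

```text
16.925 q [-0.471   0.2926  0.0207  1.7512  0.4296 -1.4492] tcp [ 0.0572 -0.0764 -0.0086] toolx angle ccw from 12 2.1614899397057266 tilt 0.20920311941793654 F [-5.9614  1.1789  2.9459] op -0.00275177000819246 3.46200630068779
units [-0.018  0.007 -0.011] push dir (up,right): -y tool = [-0.831  0.557]
```

>>> carry_out:
  steps:
    - {"x": 0,"y": -0.03,"z": 0,"rx": 0,"ry": 0,"rz": 0}
    - {"x": 0,"y": -0.03,"z": 0,"rx": 0,"ry": 0,"rz": 0}
    - {"x": 0,"y": 0,"z": 0,"rx": 0,"ry": 0,"rz": 0}
    - {"x": 0,"y": 0,"z": 0,"rx": 0,"ry": 0,"rz": 0}

```text
t: 17.42
tool_pos: [0.5255, 0.0196, 0.1417]
orientation: [-0.405, 0.863, 0.3, 0.043]
wrist_force: [-15.8, 4.4, 12.5]
opening: -0.002
finger_force: 9.9
```

```bash
python3 st.py; python3 look.py v6
```

```text
17.425 q [-0.471   0.3003  0.0273  1.7545  0.4295 -1.4498] tcp [ 0.0565 -0.077  -0.0087] toolx angle ccw from 12 2.160258317523576 tilt 0.432522801536896 F [-15.7792   4.4413  12.5345] op -0.0020211158041132395 9.891231805086136
17.425 [-0.471   0.3003  0.0273  1.7545  0.4295 -1.4498] 0.0019799064884912544 [ 0.0565 -0.077  -0.0087]
collar_center [224.9  92.9] 0.63 [ 0.0051 -0.0131  0.0235]
wheel_center [252.2 102.5] 0.78 [ 0.0151 -0.011   0.0132]
long_mark [247.  103.5] 0.68 [ 0.0141 -0.0126  0.013 ]
long_mark [216.9 190.6] 0.47 [ 0.0265 -0.0581 -0.015 ]
lever_knob [220.5 188.4] 0.7 [ 0.0269 -0.0558 -0.0147]
lever_pivot [224.   95.7] 0.62 [ 0.0055 -0.0143  0.0233]
proj cc, arrow [[234.8769  55.1957]
 [302.6834 106.2747]]
```

View pics/v6.png

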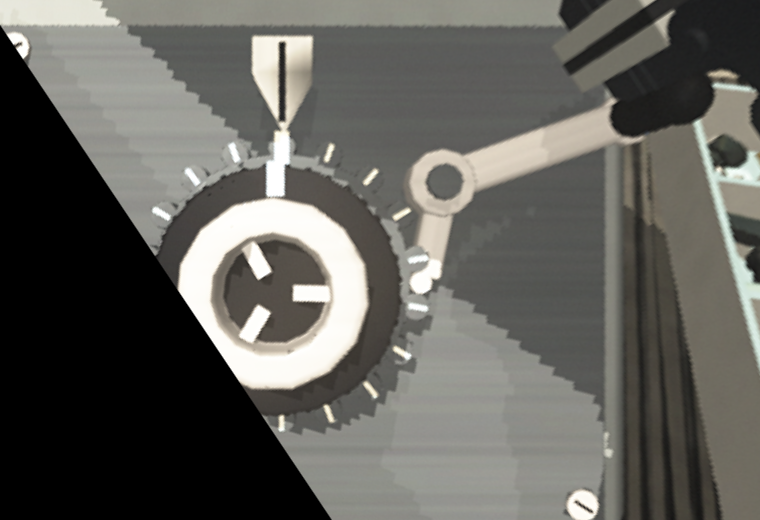

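The dog now sits between two lobes at (422,283), the arm is at its home angle and the force rises stiffly to 20 N, so it is at the stop. The mark is still at the arrow (281,150). I back off, retract and check.

>>> carry_out:
  steps:
    - {"x": 0,"y": 0.1,"z": 0,"rx": 0,"ry": 0,"rz": 0}
    - {"x": 0,"y": 0.15,"z": 0,"rx": 0,"ry": 0,"rz": 0}
    - {"x": 0,"y": 0,"z": -0.5,"rx": 0,"ry": 0,"rz": 0}
    - {"x": 0,"y": 0,"z": -0.7,"rx": 0,"ry": 0,"rz": 0}
    - {"x": 0,"y": 0,"z": -0.7,"rx": 0,"ry": 0,"rz": 0}
    - {"x": 0,"y": 0,"z": -0.6,"rx": 0,"ry": 0,"rz": 0}
    - {"x": 0.4,"y": 0,"z": 0,"rx": 0,"ry": 0,"rz": 0}
    - {"x": 0.4,"y": 0,"z": 0,"rx": 0,"ry": 0,"rz": 0}
    - {"x": 0,"y": 0,"z": 0,"rx": 0,"ry": 0,"rz": 0}
    - {"x": 0,"y": 0,"z": 0,"rx": 0,"ry": 0,"rz": 0}

```text
t: 18.98
tool_pos: [0.5123, -0.0711, 0.2362]
orientation: [-0.405, 0.863, 0.298, 0.045]
wrist_force: [-0.3, 0.1, -0.5]
opening: 0.001
finger_force: 0.0
```

```bash
python3 st.py; python3 look.py v7; python3 - <<'E'
from h import *
f=np.load('f.npz');A,cc=f['A'],f['cc'];v=np.load('v7.npz')
p=dict(z_map=v['z'],T=v['T'],camera_matrix=v['K'])
L=(cloud(p,np.ones((384,512),bool))-cc)@A
k=L[(np.hypot(L[:,0]-.0415,L[:,1]+.088)<.02)&(L[:,2]>-.006)&(L[:,2]<.02)]
print('knob',len(k),np.median(k,0),k.min(0),k.max(0),'home expected .0415 -.088')
E
```

```text
18.975 q [-0.6152  0.3358  0.2374  1.9768  0.3641 -1.5879] tcp [ 0.0425 -0.0387  0.1164] toolx angle ccw from 12 2.1620809368409013 tilt 0.12268106862463272 F [-0.317   0.1317 -0.5393] op 0.0011768869245395407 0.0
18.975 [-0.6152  0.3358  0.2374  1.9768  0.3641 -1.5879] 0.016152485754261835 [ 0.0425 -0.0387  0.1164]
collar_center [226.1 109.5] 0.57 [-0.0058  0.0072  0.0141]
wheel_center [234.5  99.6] 0.6 [-0.0041  0.0173  0.022 ]
wheel_center [228.3 108.8] 0.55 [-0.0048  0.0088  0.0147]
long_mark [232.6  97.8] 0.89 [-0.0065  0.0178  0.0138]
lever_knob [222.2 186.1] 0.74 [ 0.0288 -0.0564 -0.015 ]
lever_pivot [230.3 110.3] 0.57 [-0.0028  0.0089  0.0149]
proj cc, arrow [[228.0149 119.9591]
 [263.9775 141.9111]]
knob 191 [ 0.0400335  -0.08422346  0.00898903] [ 0.03490467 -0.09188396 -0.00546062] [ 0.04674524 -0.08053242  0.01287039] home expected .0415 -.088
```

View pics/v7.png

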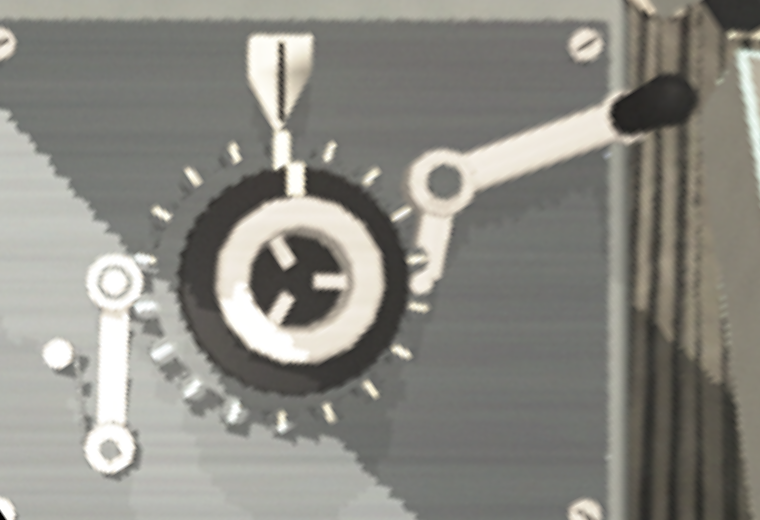

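The long mark is at the arrow (282,145), the dog is in the wheel at (425,285), and the knob's measured angle of 19.8° matches the home angle of 19.9°. The hand is clear of everything.

```bash
python3 -c "
from rig import finish_job
print(finish_job())"
```

```text
the job is handed in; nothing more can be done
None
```

The job is handed in: the collar's long mark is clicked in at the arrow, the lock lever is fully home with its dog in the wheel, and the arm never went near the bottle, pliers or tweezers; the judge's verdict was not returned.

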